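Open the battery door of the kitchen scale by its concealed catch

TASK

The kitchen scale lies face down for a battery change. Its battery door is held by a concealed catch: feel lightly along the finger trough for the flush spot that gives, press it in until the door springs up, then push the raised door over until it lies back fully open, so that the batteries can be changed. Never press hard on the scale, do not lift it or shove it about, and leave the new batteries and the other things on the worktop where they are.

Things in the scene. Friction and masses are not known exactly. Their poses are not given: they have to be found in the camera images.
- scale: kitchen scale lying face down on the worktop, loose (about 1.1 kg, slides when shoved sideways), 200 x 260 x 30 mm (x, y, z): dark glass plate below, light grey flat plastic underside on top, 30 mm above the worktop, with four 4 mm high black feet in its corners. Origin: centre of its lowest face, on the worktop; z up, y along its long side, x from the finger trough towards the battery door and its hinge
- trough_mid (a point): middle of the floor of the finger trough in the scale's underside. The trough is 36 mm wide (scale x) and 116 mm long (scale y); its floor lies 2 mm below the panel, 28 mm above the worktop. One piece of this floor, 35 mm (x) by 44 mm (y), is the catch: same colour, flush with the floor, only a hairline gap round it; its centre is anywhere up to 32 mm either way from this point along the scale's y, and no reading tells where. The rest of the floor is rigid
- catch (a joint): how far the catch is pressed in, m: 0 flush, 0.005 at its stop; it springs back. It starts to give at 1.5 N, lets the door go at about 3.2 mm (4 N) and reaches its stop at 5 N, pressed straight down with the whole fingertip inside the 35 x 44 mm piece
- battery_door (a joint): angle of the battery door, rad: 0 shut and flush with the panel, 2.0 its stop, lying back fully open. When let go by the catch it springs up within half a second to about 1.1 and rests there; pushed past upright (1.6) it falls back by its own weight to 2.0, short of upright it drops back to 1.1
- door_edge (a point): middle of the battery door's free edge (the edge beside the trough), on the door's outer face; the door is a 60 x 60 x 2.5 mm plate of 25 g. When it has sprung up this edge stands about 54 mm above the panel, and a level push on it along the scale's +x swings the door up and over
- door_hinge (a point): middle of the battery door's hinge line, which runs along the scale's y, 90 mm from the middle of the trough towards the scale's +x and 1.5 mm below the panel
- new_batteries: open white tray, 40 x 62 x 12 mm, loose, with two new green and silver AAA cells; not to be touched. Origin: centre of its underside
- mug_a: orange mug, 81 mm wide without its handle, 113 mm with it, 101 mm high, loose; not to be touched. Origin: centre of its underside
- serving_spoon: serving spoon with a red handle, 244 mm long, lying loose to the right of the chopping board; not to be touched. Origin: its middle, on the worktop
- jam_jar: jam jar with yellow lid, 66 mm wide, 100 mm high, loose at the back; not to be touched. Origin: centre of its underside
- honey_jar: honey jar with green lid, 64 x 68 mm, 84 mm high, loose at the back; not to be touched. Origin: centre of its underside

How it is judged (in metres and radians):
On the way, in this order (a step that is already met when the one before it is completed fails the run):
1. the catch is found and pressed in (value of joint catch above 0.002 m).
2. the battery door has sprung up (value of joint battery_door above 0.4 rad).
At the end, for the whole second after the job is handed in: the battery door lies back open (more than 1.75 rad of 2.0) and at rest, the catch has sprung back flush (within 1 mm), and the scale lies flat and still within 40 mm of where it was (value of joint battery_door above 1.75 rad and velocity of joint battery_door below 0.2 rad/s and value of joint catch below 0.001 m and distance of scale from where it was at the start of the episode below 0.04 m and angle between scale's own z axis and vertical below 0.05 rad and linear speed of scale below 0.02 m/s); the robot touches nothing.
It fails at once if the scale is lifted off the worktop (10 mm) or tipped (0.15 rad) (height (world z) of scale above 0.01 m or angle between scale's own z axis and vertical above 0.15 rad).
It fails at once if the scale is shoved more than 60 mm (distance of scale from where it was at the start of the episode above 0.06 m).
It fails at once if the scale is pressed with more than 45 N (contact force between any of the fingers, the arm and scale above 45 N).
It fails at once if the new batteries or another thing on the worktop is moved more than 20 mm (distance of any of new_batteries, mug_a, serving_spoon, jam_jar, honey_jar from where it was at the start of the episode above 0.02 m).
It also fails if it takes over 51 s, if anything falls off the work surface, if the arm or the gripper's body presses on something with over 40 N, if the wrist force passes 120 N, or if a joint passes its speed limit or range.

ROBOT

A 6-joint arm with a two-finger parallel gripper is mounted at the origin on a cart in front of the work surface, level with it; the furniture and walls round the work are solid. World frame = base frame: x ahead of the robot, y to its left, z up, the work surface at z = 0. Lengths are in mm, angles in rad, forces in N, time in s.
With the tool pointing down it reaches from about 400 to 825 mm from the base axis. Payload 7 kg.
Tool frame: the origin (TCP) lies midway between the tips of the shut fingers; the grasp point (between the pads) lies env.grasp_offset behind it (env.grasp_offset is the distance from the TCP to the grasp point, in mm); z points along the fingers, y is the direction in which the jaws open and shut (so a half turn about z gives the same grasp; the last joint's range is limited). The gripper opens to 85 mm and grips with 20 to 120 N. Pads are 22 mm wide; open, the fingers measure 114 mm over their backs; the gripper's body (76 mm by 85 mm) begins 54 mm behind the grasp point. The pads swing forward as they close: fully open they stand 13 mm farther back than shut.
Start: joints at [1.459, 0.359, 0.012, 0, -1.224, -0.288], TCP at [262.739, 621.742, 231.302] pointing down, gripper open.
Joint ranges: [-3.07, 3.07], [-1.43, 2.12], [-1.02, 1.25], [-3.03, 1.67], [-3.05, -0], [-3.03, 3.03]. Speed limits (rad/s): [2.39, 2.39, 3.01, 3.14, 3.14, 3.14].

INTERFACE

Orientations are given as a 3x3 rotation matrix whose columns are the frame's x, y, z axes.
In Python, from station import env gives the robot as it stands. The module is installed in compiled form; this text tells all that it offers.
- The arm moves only by the tool carry_out, never from a script. Its argument "targets" is a list of rows, each an object with "dp": the shift along the tool's x, y, z in mm, a list of three; "angular": the turn, a rotation vector about the tool's x, y, z in degrees, a list of three; "fingers": the finger opening in mm, from 0 to 85.4. A call has 1 to 8 rows; each row is the pose to reach, as a shift and turn from the pose commanded when the call began, along the tool's axes at that moment; what a row does not reach only later rows make up. A row lasts 1/8 s, in which the tool goes at most 62.5 mm and 10.7 degrees, less where a joint would pass 70% of its speed; a pose out of reach is approached as far as the arm can. A call with a gripper value outside its range is refused whole. The fingers move at their own pace and stop on an object; the grip force is fixed at half the most. Time passes only in rows, so rows that repeat a pose let the fingers close. It gives the time, the measured TCP pose, the force and the opening at its end, in the units of the state.
- env.get_state(): the state, without advancing time (a new reading comes with each control period).
- env.camera(name): name is "side" or "top"; returns (picture, depth): 420x560x3 uint8, red, green, blue; 420x560 float32, mm along the optical axis (not along the pixel's ray), 0 where there is no reading.
- env.camera_params(name): a dict with "fx", "fy", "cx", "cy" (pixels), "xyz" and "orientation" of the camera in the world. Camera axes: x right, y down, z forward; pixel columns grow to the right and rows downward; lengths in mm; the calibration is good to about 2 mm. A picture is of the moment at which its call begins. camera_params takes no time and is no camera call.
- env.hand_in(): hands the job in, once; it reports no verdict.
The state is a dict: "clock": time; "q": joint angles; "dq": joint speeds; "effort": joint torques, N m; "position": TCP position; "tool_rot": TCP orientation; "contact_force": force on the tool from outside, world axes, zero at the start; "ft_torque": the same for the moment, N m; "finger_gap": finger opening in mm.
Only numpy, scipy, OpenCV 4.12 (cv2) and the standard library are available. Lean on these libraries where they do the work, as an engineer would, in place of code of your own. Each camera call takes 0.05 s, during which the arm holds its last target.

## Working session

There is one attempt and no reset: what is moved stays moved. The work goes in short steps, Python scripts to look and compute and a tool call to move; the robot and the scene stay as the last step left them, time stands still between calls to the robot, and variables do not carry over. Pictures are saved under pics/ and viewed, and the job is handed in when it is done.

Besides the shell and the picture viewer there is one more tool, called after "Request:" as name(argument=value, ...), one argument or row to a line, values as JSON. carry_out: Moves the arm, as the interface text tells. Its arguments: {"type":"object","properties":{"targets":{"type":"array","items":{"type":"object","properties":{"dp":{"type":"array","items":{"type":"number"}},"angular":{"type":"array","items":{"type":"number"}},"fingers":{"type":"number"}}}}},"required":["targets"]}

```bash
mkdir -p pics; python3 - <<'E'
from station import env
import cv2,numpy as np
for n in("top","side"):
    p,d=env.camera(n); cv2.imwrite(f"pics/{n}0.png",p[:,:,::-1]); np.savez(f"{n}0.npz",p=p,d=d)
    print(n,env.camera_params(n))
print(env.get_state(),env.grasp_offset)
E
```

```text
top {'fx': 453.77453800559584, 'fy': 453.77453800559584, 'cx': 270.85080217147913, 'cy': 208.14313514127798, 'xyz': array([ 116.20273311,  172.87314028, 1345.2479869 ]), 'orientation': array([[-0.49477687, -0.79070773,  0.36052342],
       [-0.86898286,  0.45400839, -0.19683792],
       [-0.00803939, -0.41067952, -0.91174432]])}
side {'fx': 380.62864302816115, 'fy': 380.62864302816115, 'cx': 276.5329246356538, 'cy': 214.5605498435196, 'xyz': array([  367.64791015, -1266.18910048,   742.62008519]), 'orientation': array([[ 0.97516514, -0.12869175,  0.18025364],
       [-0.22007712, -0.47161428,  0.85390048],
       [-0.02487976, -0.87236369, -0.48822392]])}
{'clock': 0.1, 'q': array([ 1.45908994e+00,  3.59303893e-01,  1.11280091e-02, -3.02914218e-04,
       -1.22409674e+00, -2.88087749e-01]), 'dq': array([ 0.00044956, -0.0016326 ,  0.00084307,  0.00089535,  0.00026842,
       -0.00073271]), 'effort': array([-4.42056640e-03, -5.84763801e+01,  2.94104004e+01,  6.95457369e+00,
       -3.26335015e-03,  8.25167348e-06]), 'position': array([262.59457054, 621.34784936, 230.45595692]), 'tool_rot': array([[ 9.21101025e-01, -3.89323389e-01, -4.47682841e-04],
       [-3.89323619e-01, -9.21099918e-01, -1.43532722e-03],
       [ 1.46445831e-04,  1.49637488e-03, -9.99998870e-01]]), 'contact_force': array([0.25934053, 0.40980467, 0.22128855]), 'ft_torque': array([ 0.01198038, -0.0167504 ,  0.01746242]), 'finger_gap': 85.50758802310865} 18.700000000000003
```

View pics/top0.png

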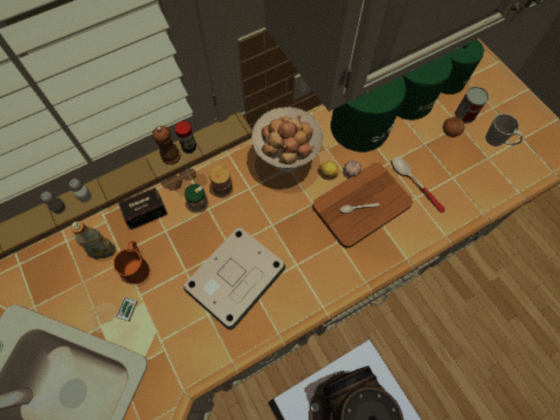

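View pics/side0.png

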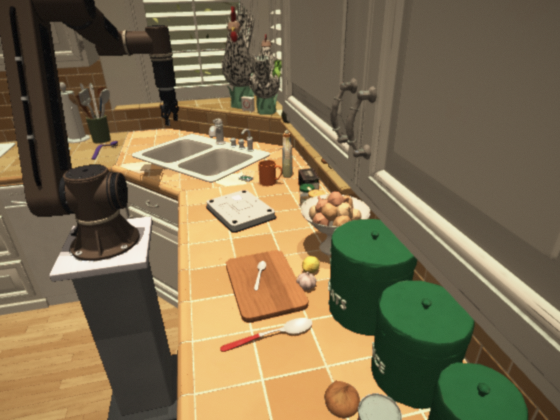

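```bash
python3 - <<'E'
import cv2,numpy as np
p=np.load("top0.npz")["p"][:,:,::-1]
c=p[215:340,170:300]; c=cv2.resize(c,None,fx=5,fy=5,interpolation=cv2.INTER_CUBIC)
c=cv2.convertScaleAbs(c,alpha=1.3)
cv2.imwrite("pics/top0c.png",c[:600])
E
```

```text
(no output)
```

View pics/top0c.png

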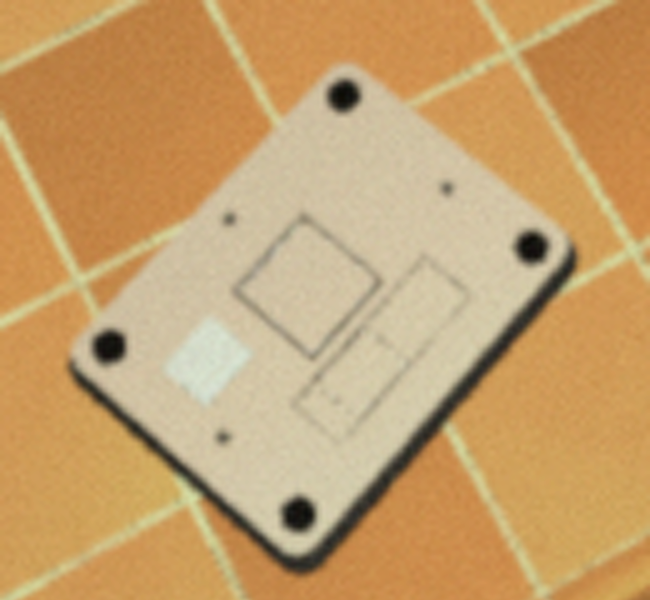

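```bash
cat > h.py <<'E'
import numpy as np
from station import env
def ray(cam,uv,z):
    c=env.camera_params(cam); R=c["orientation"]; o=c["xyz"]
    d=R@np.array([(uv[0]-c["cx"])/c["fx"],(uv[1]-c["cy"])/c["fy"],1]); return o+d*(z-o[2])/d[2]
def proj(cam,P):
    c=env.camera_params(cam); q=c["orientation"].T@(np.array(P)-c["xyz"]); return np.array([c["cx"]+c["fx"]*q[0]/q[2],c["cy"]+c["fy"]*q[1]/q[2]])
E
python3 - <<'E'
from h import *
import cv2
cr=lambda u,v:((u-2)/5+170,(v-2)/5+215)
print("feet",[ray("top",cr(*f),34)[:2].round(1) for f in [(343,95),(531,247),(298,514),(109,347)]])
print("door",[ray("top",cr(*f),30)[:2].round(1) for f in [(303,216),(381,283),(312,357),(235,290)]])
t=[ray("top",cr(*f),30)[:2] for f in [(425,257),(470,297),(342,443),(292,405)]]
print("trough",np.round(t,1),np.mean(t,0), np.linalg.norm(t[0]-t[3]),np.linalg.norm(t[0]-t[1]))
print("marks",[ray("top",cr(*f),28)[:2].round(1) for f in [(375,335),(410,360),(315,385),(345,410)]])
# side feet
p,d=np.load("side0.npz")["p"],np.load("side0.npz")["d"]
c=cv2.resize(p[180:240,195:285,::-1],None,fx=8,fy=8,interpolation=cv2.INTER_CUBIC); cv2.imwrite("pics/side0c.png",c)
dt=np.load("top0.npz")["d"]; print(dt[265:275:3,225:235:3])
E
```

```text
feet [array([609.9,  20.1]), array([467.4, -32.1]), array([396.1, 162.8]), array([538.1, 214.7])]
door [array([554.2,  77.5]), array([493.7,  56.4]), array([474.3, 113.2]), array([533.3, 134.3])]
trough [[494.8  25.7]
 [459.7  14.3]
 [420.5 121.7]
 [454.7 136.6]] [457.43598462  74.59474617] 117.9250406519062 36.852714115885476
marks [array([468. ,  74.4]), array([444.4,  63.6]), array([459.1, 119.4]), array([437.2, 111. ])]
[[1365.2251 1369.4048 1371.7272 1367.0143]
 [1366.1051 1363.4409 1361.3729 1360.8749]
 [1360.0131 1357.8813 1361.6268 1359.0592]
 [1349.3506 1358.7761 1353.7428 1353.03  ]]
```

View pics/side0c.png

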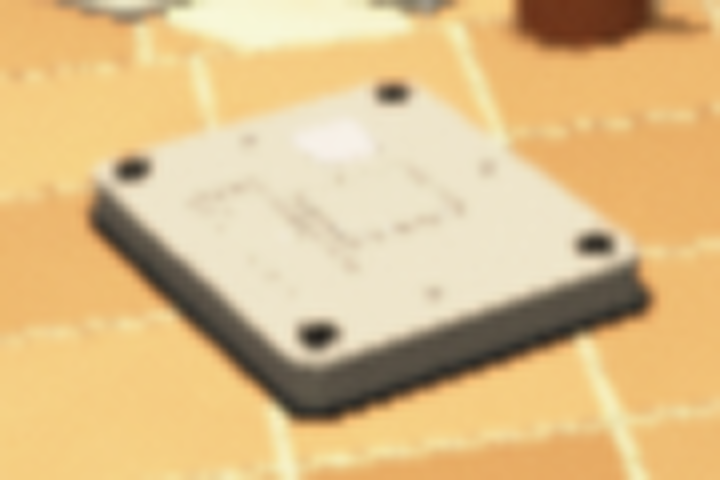

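```bash
python3 - <<'E'
from h import *
cr=lambda u,v:((u-3.5)/8+195,(v-3.5)/8+180)
f=np.array([ray("side",cr(*f),34)[:2] for f in [(597,243),(318,335),(132,168),(393,93)]]); print(f.round(1),f.mean(0))
f2=np.array([ray("top",((u-2)/5+170,(v-2)/5+215),34)[:2] for u,v in [(343,95),(531,247),(298,514),(109,347)]]);print(f2.mean(0))
C=(f.mean(0)+f2.mean(0))/2
v=(f2[0]-f2[1])+(f2[3]-f2[2]); a=np.arctan2(v[1],v[0]); w=(f[0]-f[1])+(f[3]-f[2]); b=np.arctan2(w[1],w[0]);print(np.degrees([a,b]),C)
p=[(180,200),(255,182),(250,265),(295,290)]
m=np.array([ray("side",cr(*q),28)[:2] for q in p]); ex=np.array([np.cos(a),np.sin(a)]);ey=np.array([-ex[1],ex[0]])
print([( (q-f.mean(0))@ex,(q-f.mean(0))@ey) for q in m])
tgt=C-49*ex+18*ey; s=env.get_state(); 
d=np.r_[tgt-[262.739,621.742],0]; print(tgt, s["tool_rot"].T@d, np.degrees(a)+22.91)
E
```

```text
[[609.7  16.8]
 [466.3 -36.5]
 [394.7 159.5]
 [538.1 211.4]] [502.18674943  87.78685239]
[502.88629253  91.37029748]
[20.09372348 20.14159099] [502.53652098  89.57857493]
[(np.float64(-66.80498672410124), np.float64(68.01991679503665)), (np.float64(-26.601930683689584), np.float64(63.70034960660211)), (np.float64(-68.01946104414056), np.float64(-14.801492951582839)), (np.float64(-61.317398183962815), np.float64(-49.98613928491218))]
[450.33503549  89.6486649 ] [379.95140329 417.07560331   0.67974452] 43.00372348030007
```

Request:
carry_out(
  targets=[
    {"dp": [40,44,0],"angular": [0,0,-5],"fingers": 0},
    {"dp": [80,88,5],"angular": [0,0,-10],"fingers": 0},
    {"dp": [125,137,15],"angular": [0,0,-15],"fingers": 0},
    {"dp": [170,187,30],"angular": [0,0,-20],"fingers": 0},
    {"dp": [215,236,45],"angular": [0,0,-25],"fingers": 0},
    {"dp": [260,285,60],"angular": [0,0,-30],"fingers": 0},
    {"dp": [305,335,80],"angular": [0,0,-35],"fingers": 0},
    {"dp": [345,379,100],"angular": [0,0,-40],"fingers": 0},
  ],
)

```text
clock: 1.1
position: [423.7, 164.0, 140.3]
tool_rot: [[0.955, 0.297, 0.001], [0.297, -0.955, 0.001], [0.001, -0.0, -1.0]]
contact_force: [1.0, 0.8, 0.1]
finger_gap: -0.2
```

Request:
carry_out(
  targets=[
    {"dp": [2,50,0],"angular": [0,0,-3],"fingers": 0},
    {"dp": [2,51.5,30],"angular": [0,0,-3],"fingers": 0},
    {"dp": [2,51.5,60],"angular": [0,0,-3],"fingers": 0},
    {"dp": [2,51.5,70],"angular": [0,0,-3],"fingers": 0},
    {"dp": [2,51.5,70],"angular": [0,0,-3],"fingers": 0},
    {"dp": [2,51.5,70],"angular": [0,0,-3],"fingers": 0},
  ],
)

```text
clock: 1.85
position: [441.0, 117.7, 71.4]
tool_rot: [[0.939, 0.344, 0.001], [0.344, -0.939, 0.001], [0.001, -0.0, -1.0]]
contact_force: [0.2, -0.2, -1.4]
finger_gap: -0.3
```

```bash
python3 - <<'E'
from h import *
import cv2
s=env.get_state(); print(s["position"],s["tool_rot"],s["contact_force"])
for n in("top","side"):
    p,d=env.camera(n); 
    u,v=proj(n,s["position"]).astype(int); print(n,u,v)
    y0=max(0,v-60);x0=max(0,u-70)
    c=cv2.resize(p[y0:y0+120,x0:x0+140,::-1],None,fx=5,fy=5,interpolation=cv2.INTER_CUBIC); print(x0,y0); cv2.imwrite(f"pics/{n}1.png",c)
E
```

```text
[441.02103676 117.70185181  71.4109818 ] [[ 9.38876270e-01  3.44252885e-01  1.14020861e-03]
 [ 3.44252310e-01 -9.38876932e-01  6.73912572e-04]
 [ 1.30251191e-03 -2.40201074e-04 -9.99999123e-01]] [ 0.1833138  -0.19996729 -1.42025002]
top 234 293
164 233
side 222 195
152 135
```

View pics/top1.png

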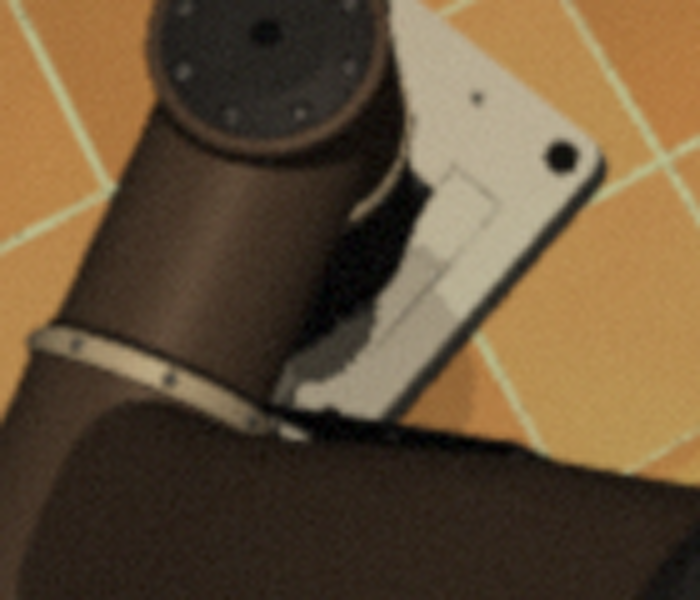

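View pics/side1.png

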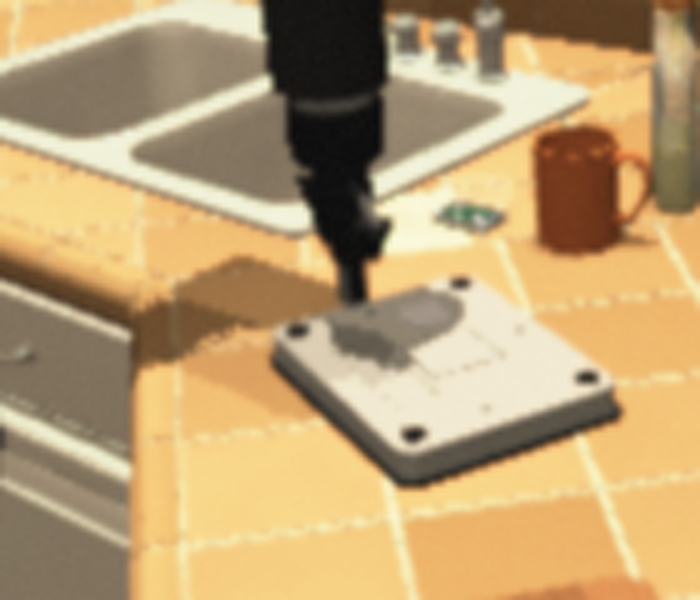

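Request:
carry_out(
  targets=[
    {"dp": [-1,29.5,0],"angular": [0,0,0],"fingers": 0},
    {"dp": [-1,29.5,20],"angular": [0,0,0],"fingers": 0},
    {"dp": [-1,29.5,33],"angular": [0,0,0],"fingers": 0},
    {"dp": [-1,29.5,36],"angular": [0,0,0],"fingers": 0},
    {"dp": [-1,29.5,36],"angular": [0,0,0],"fingers": 0},
    {"dp": [-1,29.5,36],"angular": [0,0,0],"fingers": 0},
  ],
)

```text
clock: 2.7
position: [449.9, 89.4, 35.0]
tool_rot: [[0.939, 0.344, 0.001], [0.344, -0.939, 0.0], [0.001, -0.0, -1.0]]
contact_force: [0.0, 0.5, 0.8]
finger_gap: 0.2
```

Request:
carry_out(
  targets=[
    {"dp": [0,0,3],"angular": [0,0,0],"fingers": 0},
    {"dp": [0,0,5.5],"angular": [0,0,0],"fingers": 0},
    {"dp": [0,0,5.5],"angular": [0,0,0],"fingers": 0},
  ],
)

```text
clock: 3.08
position: [449.5, 88.9, 28.8]
tool_rot: [[0.939, 0.344, -0.0], [0.344, -0.939, -0.0], [-0.0, 0.0, -1.0]]
contact_force: [0.2, -0.2, -0.0]
finger_gap: -0.2
```

Request:
carry_out(
  targets=[
    {"dp": [0,0,1],"angular": [0,0,0],"fingers": 0},
    {"dp": [0,0,1],"angular": [0,0,0],"fingers": 0},
  ],
)

```text
clock: 3.32
position: [449.7, 89.0, 28.0]
tool_rot: [[0.939, 0.344, 0.0], [0.344, -0.939, 0.0], [0.0, 0.0, -1.0]]
contact_force: [-0.8, -0.2, 1.4]
finger_gap: 0.4
```

Request:
carry_out(
  targets=[
    {"dp": [0,0,1],"angular": [0,0,0],"fingers": 0},
    {"dp": [0,0,1],"angular": [0,0,0],"fingers": 0},
  ],
)

```text
clock: 3.58
position: [449.7, 89.1, 27.0]
tool_rot: [[0.939, 0.344, 0.0], [0.344, -0.939, 0.0], [0.0, 0.0, -1.0]]
contact_force: [-1.0, -0.3, 1.7]
finger_gap: -0.1
```

Force is low at 27 mm, so it appears to give. I'll continue in 1 mm steps.

Request:
carry_out(
  targets=[
    {"dp": [0,0,1],"angular": [0,0,0],"fingers": 0},
    {"dp": [0,0,1],"angular": [0,0,0],"fingers": 0},
  ],
)

```text
clock: 3.82
position: [449.7, 89.0, 26.0]
tool_rot: [[0.939, 0.344, 0.0], [0.344, -0.939, -0.0], [0.0, 0.0, -1.0]]
contact_force: [-0.4, -0.6, 2.7]
finger_gap: 0.3
```

Request:
carry_out(
  targets=[
    {"dp": [0,0,1],"angular": [0,0,0],"fingers": 0},
    {"dp": [0,0,1],"angular": [0,0,0],"fingers": 0},
  ],
)

```text
clock: 4.08
position: [449.7, 89.0, 25.0]
tool_rot: [[0.939, 0.344, 0.0], [0.344, -0.939, -0.0], [0.0, 0.0, -1.0]]
contact_force: [0.4, -0.0, 2.4]
finger_gap: 0.1
```

Request:
carry_out(
  targets=[
    {"dp": [0,0,1],"angular": [0,0,0],"fingers": 0},
    {"dp": [0,0,1],"angular": [0,0,0],"fingers": 0},
  ],
)

```text
clock: 4.32
position: [449.7, 89.0, 24.0]
tool_rot: [[0.939, 0.344, 0.0], [0.344, -0.939, -0.0], [0.0, 0.0, -1.0]]
contact_force: [-0.1, 0.3, 2.5]
finger_gap: -0.2
```

```bash
cat > look.py <<'E'
from h import *
import cv2,sys
k=sys.argv[1]
for n,x0,y0 in(("top",170,215),("side",175,140)):
    p,d=env.camera(n); c=cv2.resize(p[y0:y0+120,x0:x0+140,::-1],None,fx=5,fy=5,interpolation=cv2.INTER_CUBIC); cv2.imwrite(f"pics/{n}{k}.png",c)
s=env.get_state(); print(s["clock"],s["position"],s["contact_force"])
E
python3 look.py 2
```

```text
4.425 [449.71924852  89.06395494  24.0305901 ] [0.33248177 0.7359617  3.7056497 ]
```

View pics/side2.png

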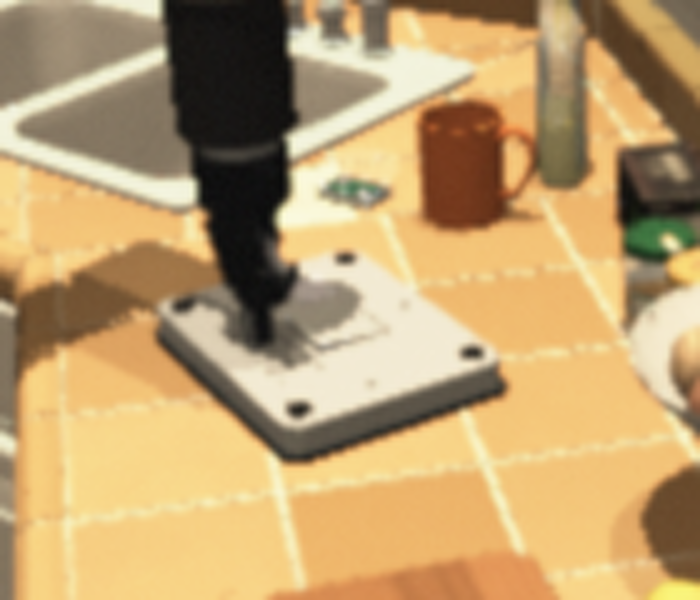

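The picture shows the fingertip in the trough at about (262,345), giving way smoothly. The door outline at about (350,330) is still flat. I'll press on.

Request:
carry_out(
  targets=[
    {"dp": [0,0,0.7],"angular": [0,0,0],"fingers": 0},
    {"dp": [0,0,0.7],"angular": [0,0,0],"fingers": 0},
    {"dp": [0,0,0.7],"angular": [0,0,0],"fingers": 0},
    {"dp": [0,0,0.7],"angular": [0,0,0],"fingers": 0},
  ],
)

```text
clock: 4.92
position: [449.7, 89.1, 23.4]
tool_rot: [[0.939, 0.344, 0.0], [0.344, -0.939, 0.0], [0.0, -0.0, -1.0]]
contact_force: [-0.1, -1.0, 4.3]
finger_gap: -0.1
```

```bash
python3 look.py 3
```

```text
5.025 [449.69366679  89.03804376  23.33721821] [-0.46204116 -0.55220914  4.08942403]
```

View pics/side3.png

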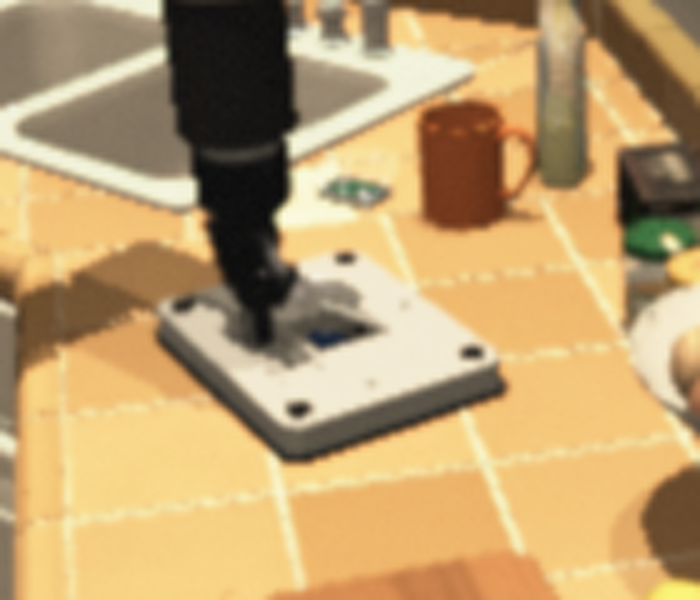

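Request:
carry_out(
  targets=[
    {"dp": [0,0,-3],"angular": [0,0,0],"fingers": 0},
    {"dp": [0,0,-10],"angular": [0,0,0],"fingers": 0},
    {"dp": [0,0,-25],"angular": [0,0,0],"fingers": 0},
    {"dp": [0,9,-38],"angular": [0,0,0],"fingers": 0},
    {"dp": [0,18,-38],"angular": [0,0,0],"fingers": 0},
    {"dp": [0,18,-38],"angular": [0,0,0],"fingers": 0},
    {"dp": [0,18,-38],"angular": [0,0,0],"fingers": 0},
  ],
)

```text
clock: 5.9
position: [455.5, 71.7, 60.8]
tool_rot: [[0.939, 0.343, -0.001], [0.343, -0.939, -0.0], [-0.001, 0.0, -1.0]]
contact_force: [0.0, 1.4, 0.5]
finger_gap: 0.1
```

```bash
python3 look.py 4
```

```text
6.0 [455.57246166  71.96436761  60.88294529] [ 0.63514189  0.06614651 -0.5535894 ]
```

View pics/side4.png

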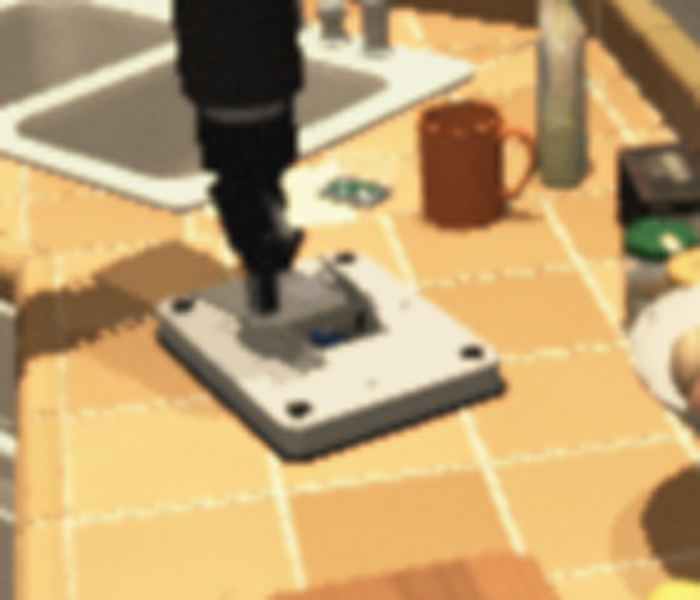

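View pics/top4.png

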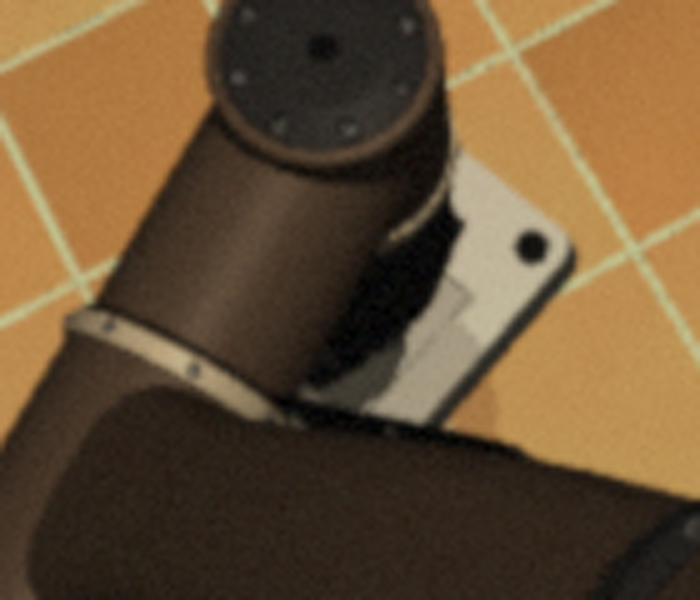

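The side view shows the door standing up: free edge near (335,265), hinge near (372,315), compartment open at (325,335). Now a level push along tool +x.

Request:
carry_out(
  targets=[
    {"dp": [20,0,0],"angular": [0,0,0],"fingers": 0},
    {"dp": [40,0,0],"angular": [0,0,0],"fingers": 0},
    {"dp": [50,0,0],"angular": [0,0,0],"fingers": 0},
    {"dp": [57,0,0],"angular": [0,0,0],"fingers": 0},
    {"dp": [64,0,0],"angular": [0,0,0],"fingers": 0},
    {"dp": [71,0,0],"angular": [0,0,0],"fingers": 0},
    {"dp": [78,0,0],"angular": [0,0,0],"fingers": 0},
    {"dp": [78,0,0],"angular": [0,0,0],"fingers": 0},
  ],
)

```text
clock: 7.0
position: [529.6, 99.1, 61.3]
tool_rot: [[0.939, 0.344, 0.0], [0.344, -0.939, 0.0], [0.0, -0.0, -1.0]]
contact_force: [-0.5, 0.3, 0.4]
finger_gap: -0.1
```

```bash
python3 look.py 5
```

```text
7.1 [528.94349437  98.85373681  61.244967  ] [-0.41459809 -0.31437452  1.68613509]
```

View pics/side5.png

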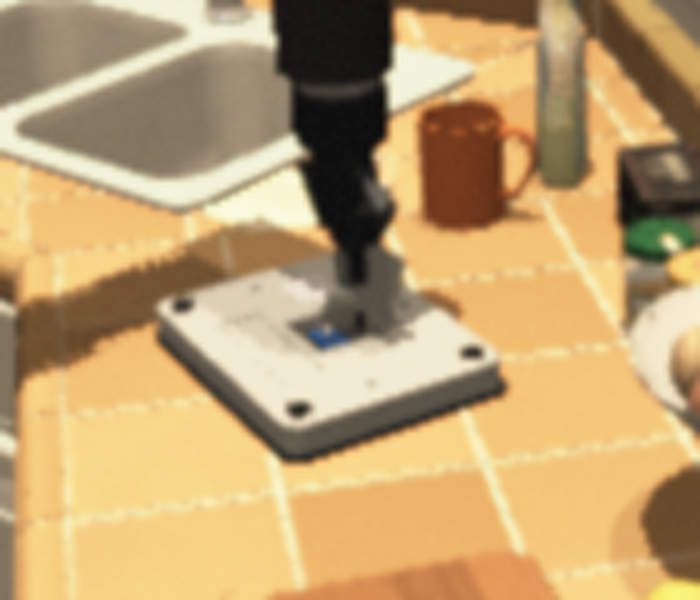

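Request:
carry_out(
  targets=[
    {"dp": [5,0,0],"angular": [0,0,0],"fingers": 0},
    {"dp": [10,0,0],"angular": [0,0,0],"fingers": 0},
    {"dp": [10,0,0],"angular": [0,0,0],"fingers": 0},
    {"dp": [10,0,0],"angular": [0,0,0],"fingers": 0},
  ],
)

```text
clock: 7.6
position: [538.4, 102.3, 61.2]
tool_rot: [[0.939, 0.343, -0.0], [0.343, -0.939, -0.0], [-0.0, 0.0, -1.0]]
contact_force: [0.5, 0.7, 0.3]
finger_gap: 0.4
```

```bash
python3 look.py 6
```

```text
7.7 [538.36073208 102.29369804  61.26388475] [-0.61481277 -0.35967959  0.25935024]
```

View pics/side6.png

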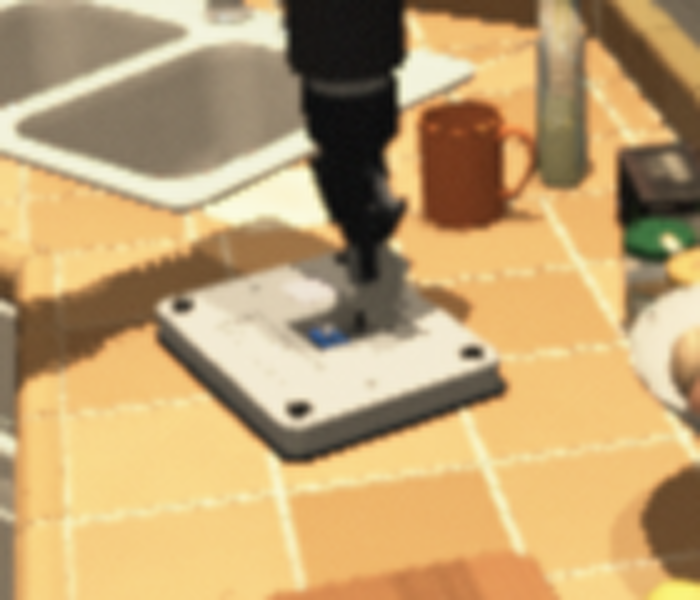

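Request:
carry_out(
  targets=[
    {"dp": [-15,0,0],"angular": [0,0,0],"fingers": 0},
    {"dp": [-35,0,-5],"angular": [0,0,0],"fingers": 0},
    {"dp": [-50,0,-45],"angular": [0,0,0],"fingers": 0},
    {"dp": [-50,0,-95],"angular": [0,0,0],"fingers": 0},
    {"dp": [-50,-40,-120],"angular": [0,0,0],"fingers": 0},
    {"dp": [-50,-90,-120],"angular": [0,0,0],"fingers": 0},
    {"dp": [-50,-140,-120],"angular": [0,0,0],"fingers": 0},
    {"dp": [-50,-190,-120],"angular": [0,0,0],"fingers": 0},
  ],
)

```text
clock: 8.7
position: [424.7, 264.2, 181.5]
tool_rot: [[0.939, 0.343, 0.0], [0.343, -0.939, 0.001], [0.0, -0.0, -1.0]]
contact_force: [1.0, 0.4, 0.3]
finger_gap: -0.0
```

Request:
carry_out(
  targets=[
    {"dp": [0,-50,0],"angular": [0,0,0],"fingers": 0},
    {"dp": [0,-100,0],"angular": [0,0,0],"fingers": 0},
    {"dp": [0,-150,0],"angular": [0,0,0],"fingers": 0},
    {"dp": [0,-150,0],"angular": [0,0,0],"fingers": 0},
    {"dp": [0,-150,0],"angular": [0,0,0],"fingers": 0},
  ],
)

```text
clock: 9.32
position: [374.0, 403.7, 181.0]
tool_rot: [[0.939, 0.344, -0.001], [0.344, -0.939, -0.001], [-0.001, 0.001, -1.0]]
contact_force: [0.4, 0.0, -0.5]
finger_gap: -0.3
```

```bash
python3 look.py 7; python3 - <<'E'
from h import *
import cv2
p,d=env.camera("top"); cv2.imwrite("pics/top8.png",p[:,:,::-1])
E
```

```text
9.425 [374.66706329 403.30650795 181.31485566] [ 0.32871965 -0.51484446  0.40106973]
```

View pics/side7.png

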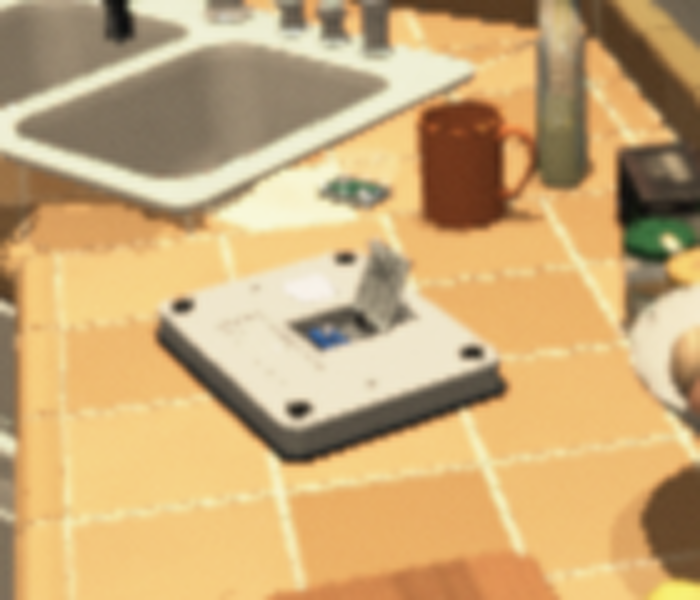

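View pics/top7.png

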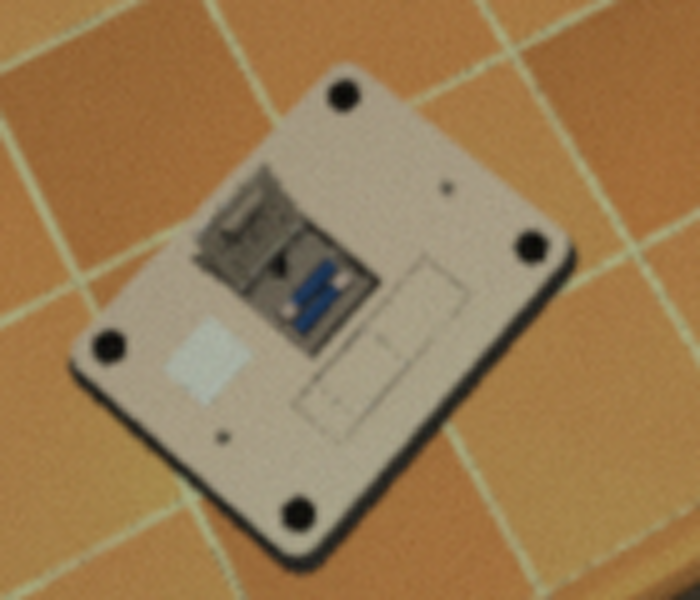

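View pics/top8.png

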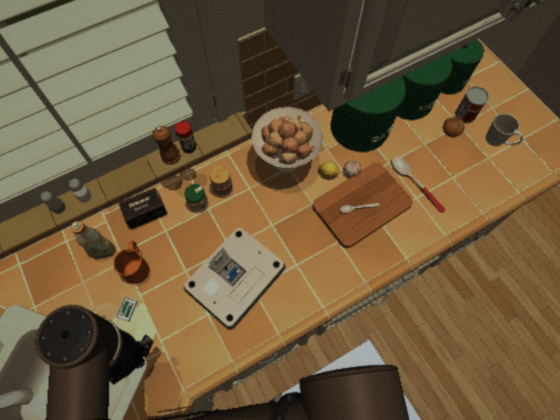

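```bash
python3 - <<'E'
from h import *
C=np.array([502.9,91.4]);a=np.radians(20.1);ex=np.array([np.cos(a),np.sin(a)]);ey=np.array([-ex[1],ex[0]])
Cs=np.array([502.2,87.8])
for t in(1.1,1.6,1.75,1.9,2.0):
    r=[]
    for n,c,(x0,y0) in(("top",C,(170,215)),("side",Cs,(175,140))):
        for s in(-30,30):
            q=c+ex*(41-60*np.cos(t))+ey*s; r.append(((proj(n,[*q,28.5+60*np.sin(t)])-[x0,y0])*5+2).round().tolist())
    print(t,r)
E
```

```text
1.1 [[332.0, 220.0], [262.0, 297.0], [353.0, 283.0], [317.0, 256.0]]
1.6 [[294.0, 186.0], [224.0, 262.0], [385.0, 266.0], [348.0, 240.0]]
1.75 [[283.0, 177.0], [212.0, 253.0], [395.0, 264.0], [358.0, 238.0]]
1.9 [[272.0, 170.0], [202.0, 245.0], [404.0, 264.0], [367.0, 238.0]]
2.0 [[266.0, 165.0], [195.0, 240.0], [411.0, 265.0], [374.0, 239.0]]
```

```bash
python3 - <<'E'
from station import env
s=env.get_state(); print(s["clock"],abs(s["dq"]).max(),s["contact_force"]); print(env.hand_in())
E
```

```text
9.475 0.005987146198901947 [-0.23172728  0.07849872 -0.7636789 ]
the job is handed in; nothing more can be done
None
```

The battery door is open and lying back at its stop, and I handed the job in at 9.5 s of the 51 s allowed.

- **Catch:** a faint hairline in the top view put it about 18 mm along the trough from its middle. I felt for it there in 1 mm steps. It gave from about 28 mm down to 23.4 mm, never read above about 4.3 N, and the door sprang up.
- **Door:** a level push along the scale's +x, 60 mm above the worktop, tipped the raised door over. I then withdrew the arm and parked it clear.

**Last checks:**
- **Door angle:** three of the four door-edge corners, across the two views, lie within a few zoomed pixels of where a 2.0 rad door would project. The fourth, the left corner in the top view, read about 15 zoomed pixels (3 camera pixels) off.
- **Scale and other things:** the scale's feet are at the same pixels as at the start. The batteries, mug, spoon and jars look unmoved.
- **Arm:** it was still, and the force reading was within noise.
- **Catch flush:** the trough floor looks as it did at the start, but I could only see this, not measure it.
- **Camera disagreement:** the two cameras differed by about 3.6 mm in y on the scale's position, so I used their mean.

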